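Load the coupon carrier under the shield hood until the catch clicks

ROBOT

A 6-joint arm with a two-finger parallel gripper is mounted at the origin on the work surface. World frame = base frame: x ahead of the robot, y to its left, z up, the work surface at z = 0. Lengths are in m, angles in rad, forces in N, time in s.
With the tool pointing down it reaches from about 0.35 to 0.925 m from the base axis. Payload 6.4 kg.
Tool frame: the origin (TCP) lies midway between the tips of the shut fingers; the grasp point (between the pads) lies 19 mm behind it (env.pinch_z is the distance from the TCP to the grasp point, in m); z points along the fingers, y is the direction in which the jaws open and shut (so a half turn about z gives the same grasp; the last joint's range is limited). The gripper opens to 85 mm and grips with 20 to 120 N. Pads are 22 mm wide; open, the fingers measure 114 mm over their backs; the gripper's body (76 mm by 85 mm) begins 54 mm behind the grasp point. The pads swing forward as they close: fully open they stand 13 mm farther back than shut.
Start: joints at [0.985, 0.245, 1.558, -0, 1.339, -0.174], TCP at [0.26, 0.596, 0.231] pointing down, gripper open.
Joint ranges: [-3.13, 3.13], [-1.02, 2.26], [0.13, 2.54], [-0.95, 4.09], [0.21, 2.88], [-2.74, 2.74]. Speed limits (rad/s): [2.57, 2.57, 3.14, 3.14, 3.14, 3.14].

INTERFACE

Orientations are given as a rotation vector (axis times angle).
In Python, from bench import env gives the robot as it stands. The module is installed in compiled form; this text tells all that it offers.
- The arm moves only by the tool carry_out, never from a script. Its argument "motion" is a list that holds one entry, the list of rows, each a list of 7 numbers: the shift along the tool's x, y, z in mm, then the turn, a rotation vector about the tool's x, y, z in rad, then the closure, from -1 (fully open) to 1 (shut). In form: [[[tx, ty, tz, wx, wy, wz, gripper], ...]]. A call has 1 to 20 rows; each row shifts and turns the commanded pose from where the row before left it, along the tool's axes as they then stand; what a row does not reach is not made up. A row lasts 1/12 s, in which the tool goes at most 41.7 mm and 7.16 degrees, less where a joint would pass 70% of its speed; a pose out of reach is approached as far as the arm can. A call is refused whole if a number of a shift passes 41.7 or a number of a turn 0.125, either way. A call with a gripper value outside its range is refused whole. The fingers move at their own pace and stop on an object; "grip_force" is the grip in N (left out, the last holds). Time passes only in rows, so rows that do not move let the fingers close. It gives the time, the measured TCP pose, the force and the opening at its end, in the units of the state.
- env.get_obs(): the state, without advancing time (a new reading comes with each control period).
- env.get_image(name): name is "scene" or "side" or "wrist"; returns a dict with "frame" (400x640x3 uint8, red, green, blue), "intrinsics" (3x3 intrinsics, pixels), "R" (3x3) and "t" (3): a world point X has camera coordinates R X + t. Camera axes: x right, y down, z forward; pixel columns grow to the right and rows downward; lengths in m; the calibration is good to about 2 mm. A picture is of the moment at which its call begins. There is no depth.
- env.close_job(): hands the job in, once; it reports no verdict.
The state is a dict: "t": time; "joint_positions": joint angles; "dq": joint speeds; "joint_torque": joint torques, N m; "tool_pos": TCP position; "tool_rot": TCP orientation; "wrist_force": force on the tool from outside, world axes, zero at the start; "moment": the same for the moment, N m; "finger_gap": finger opening in m.
Only numpy, scipy, OpenCV 4.12 (cv2) and the standard library are available. Lean on these libraries where they do the work, as an engineer would, in place of code of your own. Each camera call takes 0.05 s, during which the arm holds its last target.

TASK

Load the seam-welding station: take the aluminium coupon carrier from the bench, slide it nose first into the guideway and push it in under the low shield hood until the sprung catch at the far end has clicked down behind its strike rib. Be gentle: do not drop it on the station or ram it against the end stop. Leave the bare test plate and the wire brush where they lie.

Things in the scene. Friction and masses are not known exactly. Their poses are not given: they have to be found in the camera images.
- station: Fixed seam-welding station. Origin: bench top under the guideway's mouth; +x = the way the carrier goes in, +y left of that, z up. Oiled steel bed (friction 0.2), top z 12 mm, x -150 to 280, y +-65. x -150 to 0 is an open flat apron ending in two flared guides (x -22 to 0, 6 mm high). Torch over x 115 from z 60 up, its rail at y -105, x 100 to 290, to z 260.
- guideway_mouth (a point): Middle of the guideway's mouth, on the bed (station x 0, z 12 mm), axes as the station's. Guideway x 0 to 145: sides at y +-35 mm; lips over the carrier's flange, y +-28 outwards, 8.5 to 15.5 mm above the bed. The 56 mm gap between the lips is open above from x 0 to 45.
- hood_front (a point): Front edge of the shield hood's roof, middle, underside: 50 mm past the mouth, 24 mm above the bed. Aluminium roof 4 mm thick over the guideway, x 50 to 145; upturned front lip and brass fittings to 40 mm above the bed.
- carrier_center (a point): Centre of the loose coupon carrier (0.5 to 0.8 kg, aluminium, dark coupon on top), 10 mm above its underside. +x to its nose. Foot flange 150 x 66 x 6 mm; upper body 150 x 50 mm, 6 to 20 mm above the underside, grasped across y. Nose tongue 40 wide, 6 thick, to x +107, strike rib 14 high and 9 long at its tip, bevelled in front. On the bed its centre is at station z 22 mm.
- carrier_tail (a point): Middle of the carrier's flat tail face (66 mm wide at the foot, 50 above, 20 high), 75 mm behind its centre. The lips leave no room for fingers beside the carrier (it has 2 mm play a side), so the last part is pushed here with closed fingers, between the lips. Locked home, this face lies between 6 mm before and 29 mm past the mouth.
- catch (a joint): Rise (m) of the sprung bevelled bolt with a black knob, at the guideway's far end. 0: down, free. 0.011: riding on the strike rib (pushing takes 5 to 15 N). 0.003: clicked down behind the rib, locked; the solid end stop follows within 3 mm. Bolt and stop sit in a dark block clamped anywhere over 30 mm (stop face 180 to 210 mm past the mouth): not reported, to be felt.
- test_plate_center (a point): Bystander: bare steel test plate, loose, 160 x 70 x 10 mm, a flat block without nose or flange; point at its centre. It and the carrier swap places.
- wire_brush: Bystander: wire brush, 200 mm long, lying beyond the station's apron.
There are look-alikes about, which are no part of the job. Of the things like the part that bears carrier_center, leave any that is orange; of the rest the larger one is meant.

How it is judged:
On the way, in this order (a step that is already met when the one before it is completed fails the run):
1. the carrier's nose is in the guideway, the carrier flat on the bed and the catch still down (x of carrier_center in the frame of station above -0.06 m and y of carrier_center in the frame of station between -0.006 and 0.006 m and z of carrier_center in the frame of station below 0.026 m and value of joint catch below 0.002 m), for 0.1 s.
2. the strike rib on the nose lifts the catch over itself (value of joint catch above 0.009 m).
At the end, for the whole second after the job is handed in: Carrier in the guideway (centre x 64 to 110 mm from the mouth, within 5 mm of the centre line, flat on the bed), catch dropped behind its rib (reads 1.5 to 5 mm) after riding over it (value of joint catch between 0.0015 and 0.005 m and x of carrier_center in the frame of station between 0.064 and 0.11 m and y of carrier_center in the frame of station between -0.005 and 0.005 m and z of carrier_center in the frame of station below 0.026 m); the robot touches nothing.
It fails at once if the carrier is rammed or dropped: more than 90 N between it and the station (contact force between carrier and station above 90 N).
It fails at once if the bare test plate is moved more than 30 mm (distance of test_plate_center from where it was at the start of the episode above 0.03 m).
It fails at once if the wire brush is moved more than 30 mm (distance of wire_brush from where it was at the start of the episode above 0.03 m).
It also fails if it takes over 54 s, if anything falls off the work surface, if the arm or the gripper's body presses on something with over 40 N, if the wrist force passes 120 N, or if a joint passes its speed limit or range.

## Working session

There is one attempt and no reset: what is moved stays moved. The work goes in short steps, Python scripts to look and compute and a tool call to move; the robot and the scene stay as the last step left them, time stands still between calls to the robot, and variables do not carry over. Pictures are saved under pics/ and viewed, and the job is handed in when it is done.

Besides the shell and the picture viewer there is one more tool, called after "Call:" as name([rows], argument=value, ...), one row to a line, values as JSON. carry_out: Moves the arm, as the interface text tells. Its arguments: {"type":"object","properties":{"motion":{"type":"array"},"grip_force":{"type":"number"}},"required":["motion"]}

```bash
mkdir -p pics; python3 - <<'E'
from bench import env
import cv2,numpy as np,pickle
o=env.get_obs(); print(o, env.pinch_z)
d={}
for n in ["scene","side","wrist"]:
    im=env.get_image(n); d[n]=im
    cv2.imwrite(f"pics/{n}0.png",im["frame"][:,:,::-1]); print(n,im["intrinsics"].tolist(),im["R"].tolist(),im["t"].tolist())
pickle.dump(d,open("d0.pkl","wb"))
E
```

```text
{'t': 0.0, 'joint_positions': array([ 9.84888503e-01,  2.45826515e-01,  1.55900148e+00,  4.66613080e-06,
        1.33870366e+00, -1.74106310e-01]), 'dq': array([-0.00152722, -0.00125131, -0.00080242,  0.00271782, -0.00054   ,
       -0.00012053]), 'joint_torque': array([-9.27052461e-04, -4.29483998e+01, -3.26134372e+01, -1.55555613e-04,
        5.26905031e-03,  6.15436065e-06]), 'tool_pos': array([0.25985636, 0.59519415, 0.2301791 ]), 'tool_rot': array([-6.42148883e-01, -3.07452374e+00,  2.82518920e-03]), 'wrist_force': array([-0.8224646 ,  0.51232013, -0.26996869]), 'moment': array([ 0.03398354, -0.01069142, -0.03959372]), 'finger_gap': 0.08543008462903537} 0.0187
scene [[436.7913933965875, 0.0, 312.63345011955266], [0.0, 436.7913933965875, 188.42142030129145], [0.0, 0.0, 1.0]] [[-0.6023929617974786, 0.79796103102911, -0.01951698070452526], [0.4813551628011845, 0.34366028006850696, -0.806346587484489], [-0.6367259432609184, -0.49513210849448547, -0.5911211959626372]] [0.2334647105942545, -0.20780581086898417, 1.4359229278197774]
side [[424.5427325881512, 0.0, 320.88641580365646], [0.0, 424.5427325881512, 196.74676072659966], [0.0, 0.0, 1.0]] [[0.9136876425128803, -0.4056936874742392, -0.024238891534260773], [-0.2583830759861726, -0.5338147572890606, -0.8051583638914431], [0.3137085876465275, 0.7419261667066178, -0.5925643300037939]] [-0.42137508582646904, 0.20516602676250809, 0.7658938112628986]
wrist [[325.1096335688569, 0.0, 319.57187924717505], [0.0, 325.1096335688569, 201.36615487509877], [0.0, 0.0, 1.0]] [[0.39987385791464103, 0.916569570457889, -0.0010584267120849924], [0.8727834676658541, -0.3804180352597031, 0.3058286072595514], [0.2799105505793434, -0.12321664238158192, -0.952085995440843]] [-0.648950067217125, -0.03932016954228514, 0.3790931142196176]
```

View pics/scene0.png

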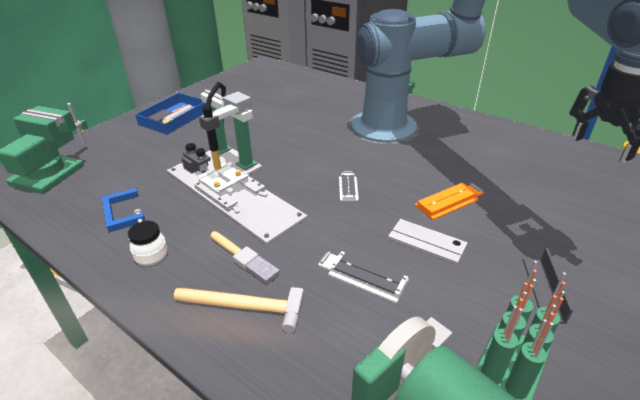

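View pics/side0.png

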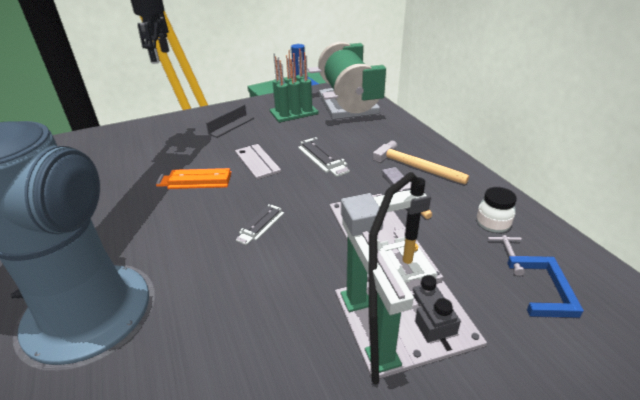

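View pics/wrist0.png

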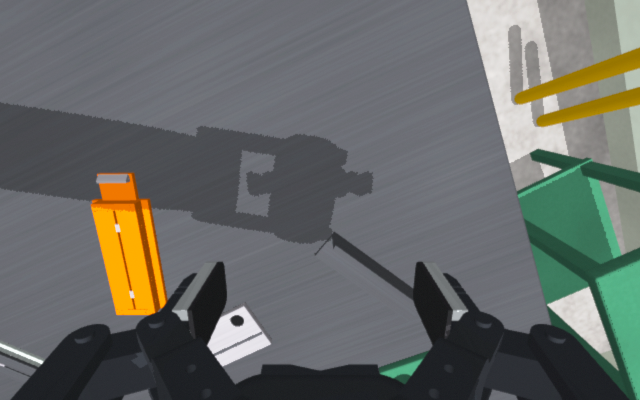

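Candidates in scene: the orange one (449,200) is excluded, the small one at (348,187) and the long dark-topped one at (363,275). The plain plate is at (428,240). The larger non-orange one is (363,275), so I'll check it in crops.

```bash
python3 - <<'E'
import cv2,pickle,numpy as np
d=pickle.load(open("d0.pkl","rb"))
s=d["scene"]["frame"][:,:,::-1]; 
cv2.imwrite("pics/c1.png",cv2.resize(s[165:305,310:490],None,fx=4.4,fy=4.28,interpolation=cv2.INTER_CUBIC)[:600,:800])
cv2.imwrite("pics/c2.png",cv2.resize(s[80:245,150:320],None,fx=3.6,fy=3.6,interpolation=cv2.INTER_CUBIC)[:600,:800])
s=d["side"]["frame"][:,:,::-1]
cv2.imwrite("pics/c3.png",cv2.resize(s[165:385,320:500],None,fx=2.7,fy=2.7,interpolation=cv2.INTER_CUBIC))
cv2.imwrite("pics/c4.png",cv2.resize(s[130:250,220:360],None,fx=5,fy=5,interpolation=cv2.INTER_CUBIC))
E
```

```text
(no output)
```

View pics/c1.png

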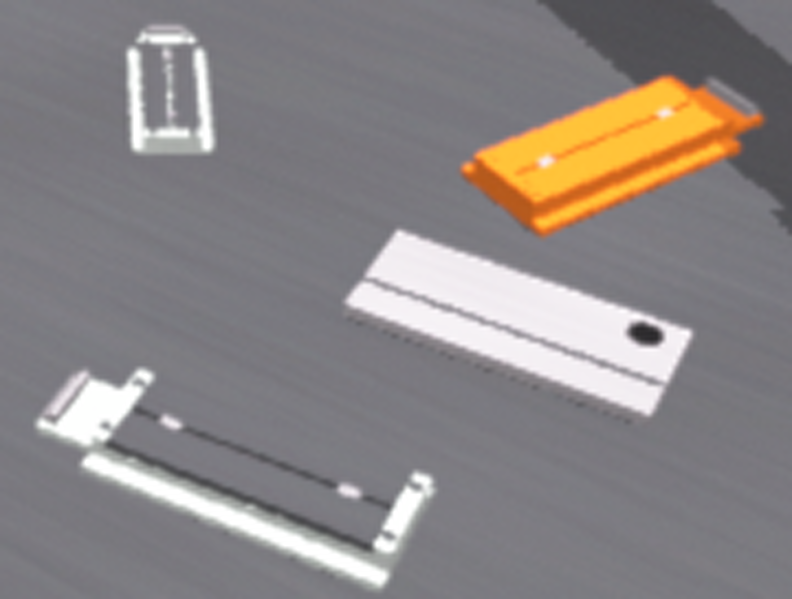

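View pics/c2.png

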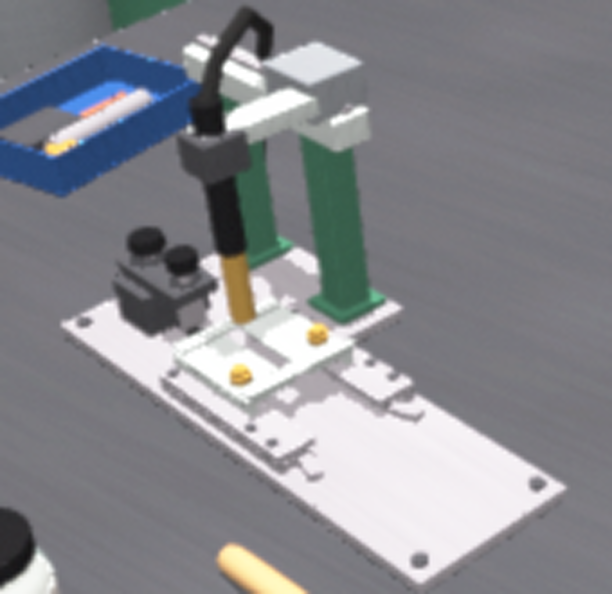

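View pics/c3.png

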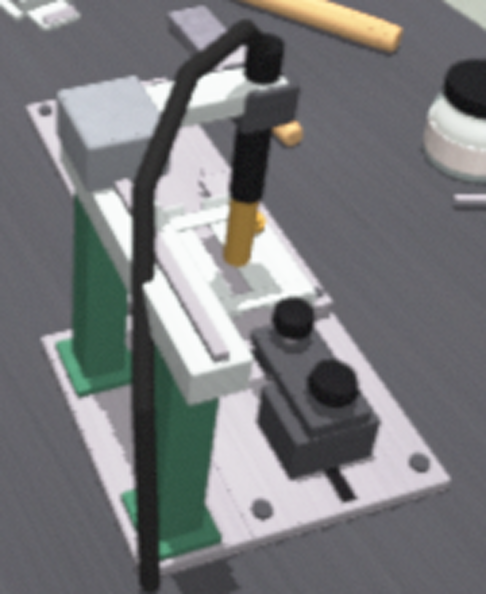

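View pics/c4.png

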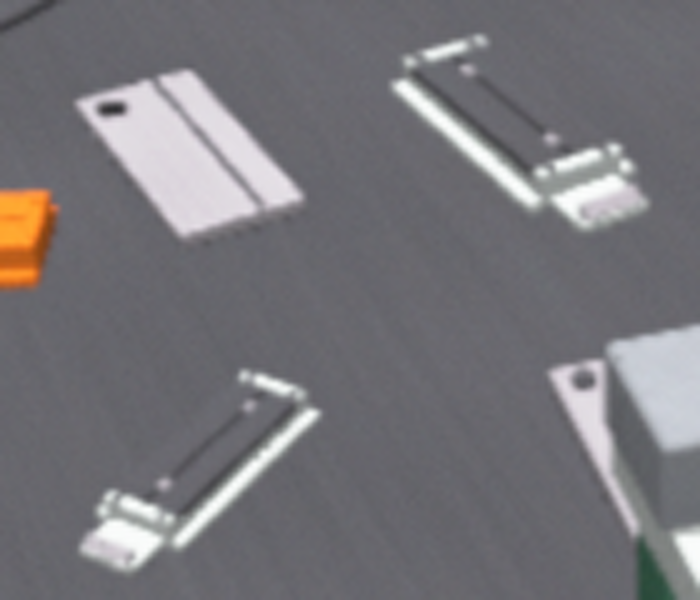

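The crop confirms the target: dark coupon top, nose and rib at its upper left, clearly longer than the small one at top. Now rough rays for the station and the carrier.

```bash
cat > h.py <<'E'
import numpy as np,cv2
def cast(im,uv,z):
    uv=np.atleast_2d(np.array(uv,float)); K,R,t=im["intrinsics"],np.array(im["R"]),np.array(im["t"])
    d=np.c_[(uv-[K[0][2],K[1][2]])/K[0][0],np.ones(len(uv))]@R; c=-R.T@t
    return c+d*((z-c[2])/d[:,2])[:,None]
def proj(im,X):
    X=np.atleast_2d(X); K,R,t=np.array(im["intrinsics"]),np.array(im["R"]),np.array(im["t"])
    p=(X@R.T+t)@K.T; return p[:,:2]/p[:,2:]
E
python3 - <<'E'
import pickle,numpy as np; from h import *
np.set_printoptions(precision=4,suppress=True)
d=pickle.load(open("d0.pkl","rb"))
f=lambda L:[(150+u/3.6,80+v/3.6) for u,v in L]
print("apron -y,+y; far +y\n",cast(d["scene"],f([(566,487),(421,587),(64,324)]),.012))
g=lambda L:[(320+u/2.7,165+v/2.7) for u,v in L]
print("side: apron -y corner; far +y corner, \n",cast(d["side"],g([(28,107),(450,478)]),.012))
c=lambda L:[(310+u/4.4,165+v/4.28) for u,v in L]
print("carrier scene: flange +y tail, flange +y nose, top tail far, tongue tip far/near\n",cast(d["scene"],c([(385,582),(84,460)]),.006),cast(d["scene"],c([(433,480),(375,550),(150,372)]),.02))
g=lambda L:[(220+u/5,130+v/5) for u,v in L]
print("side: top corners tail: ",cast(d["side"],g([(405,62),(485,40)]),.02),"nose",cast(d["side"],g([(540,175),(630,155)]),.02), "flange", cast(d["side"],g([(392,85),(540,210)]),.006))
E
```

```text
apron -y,+y; far +y
 [[ 0.5241  0.087   0.012 ]
 [ 0.6535  0.073   0.012 ]
 [ 0.5954 -0.3513  0.012 ]]
side: apron -y corner; far +y corner, 
 [[ 0.521   0.0799  0.012 ]
 [ 0.5936 -0.3571  0.012 ]]
carrier scene: flange +y tail, flange +y nose, top tail far, tongue tip far/near
 [[0.6217 0.3831 0.006 ]
 [0.6392 0.2331 0.006 ]] [[0.5665 0.3765 0.02  ]
 [0.6191 0.3753 0.02  ]
 [0.5826 0.2324 0.02  ]]
side: top corners tail:  [[0.5643 0.3702 0.02  ]
 [0.6154 0.3737 0.02  ]] nose [[0.5827 0.2269 0.02  ]
 [0.6336 0.224  0.02  ]] flange [[0.5563 0.3723 0.006 ]
 [0.5776 0.2163 0.006 ]]
```

Rough poses: carrier centre ≈ (0.601,0.301), nose yaw ≈ -84°; station mouth ≈ (0.568,-0.071), yaw ≈ -98°. I'll move the wrist camera above the carrier to refine.

Call:
carry_out([
  [[-30,-9.5,0,0,0,0,-1],[-30,-9.5,0,0,0,0,-1],[-30,-9.5,0,0,0,0,-1],[-30,-9.5,0,0,0,0,-1],[-30,-9.5,0,0,0,0,-1],[-30,-9.5,0,0,0,0,-1],[-30,-9.5,0,0,0,0,-1],[-30,-9.5,0,0,0,0,-1],[-30,-9.5,0,0,0,0,-1],[-30,-9.5,0,0,0,0,-1],[-30,-9.5,0,0,0,0,-1],[-30,-9.5,0,0,0,0,-1],[-30,-9.5,0,0,0,0,-1],[-30,-9.5,0,0,0,0,-1]],
], grip_force=60)

```text
t: 1.32
tool_pos: [0.5926, 0.3044, 0.2309]
tool_rot: [-0.642, -3.075, 0.0]
wrist_force: [-0.3, 0.8, -0.1]
finger_gap: 0.0855
```

Call:
carry_out([
  [[0,0,0,0,0,0.117,-1],[0,0,0,0,0,0.117,-1],[0,0,0,0,0,0.117,-1],[0,0,0,0,0,0.117,-1],[0,0,0,0,0,0.117,-1],[0,0,0,0,0,0.117,-1],[0,0,0,0,0,0.117,-1],[0,0,0,0,0,0.117,-1],[0,0,0,0,0,0.117,-1],[0,0,0,0,0,0,-1],[0,0,0,0,0,0,-1]],
])

```text
t: 2.23
tool_pos: [0.5917, 0.3056, 0.2309]
tool_rot: [-2.097, -2.339, 0.001]
wrist_force: [-0.1, 0.7, 0.6]
finger_gap: 0.0851
```

```bash
python3 - <<'E'
from bench import env
import cv2,numpy as np,pickle
from scipy.spatial.transform import Rotation as Ro
np.set_printoptions(precision=4,suppress=True)
o=env.get_obs(); print(o["t"],o["tool_pos"],o["joint_positions"],o["wrist_force"]); print(Ro.from_rotvec(o["tool_rot"]).as_matrix())
im=env.get_image("wrist"); pickle.dump(im,open("w1.pkl","wb")); cv2.imwrite("pics/w1.png",im["frame"][:,:,::-1]); print(-im["R"].T@im["t"],im["R"])
E
```

```text
2.2333 [0.5917 0.3056 0.2309] [ 0.3069  0.2821  1.514  -0.      1.3462  0.1979] [-0.0543  0.6957  0.614 ]
[[-0.1087  0.9941 -0.0006]
 [ 0.9941  0.1087 -0.0002]
 [-0.0001 -0.0006 -1.    ]]
[0.5829 0.3834 0.3729] [[ 0.994   0.1092 -0.0008]
 [ 0.1042 -0.9463  0.306 ]
 [ 0.0327 -0.3042 -0.952 ]]
```

View pics/w1.png

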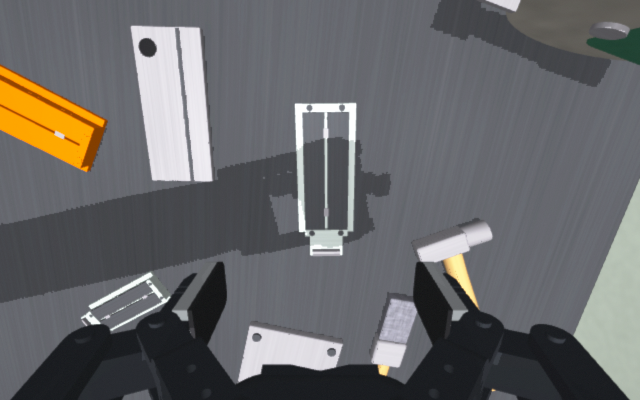

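Wrist view: carrier upright at (326,180), nose tip at (326,253) towards the apron at the bottom (292,345). Plate (172,105), brush (395,330), hammer (450,240). Zooming in.

```bash
python3 - <<'E'
import pickle,cv2
im=pickle.load(open("w1.pkl","rb"))
cv2.imwrite("pics/w1c.png",cv2.resize(im["frame"][92:267,270:385,::-1],None,fx=3.4,fy=3.4,interpolation=cv2.INTER_CUBIC))
cv2.imwrite("pics/w1d.png",cv2.resize(im["frame"][310:385,230:400,::-1],None,fx=4,fy=4,interpolation=cv2.INTER_CUBIC))
E
```

```text
(no output)
```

View pics/w1c.png

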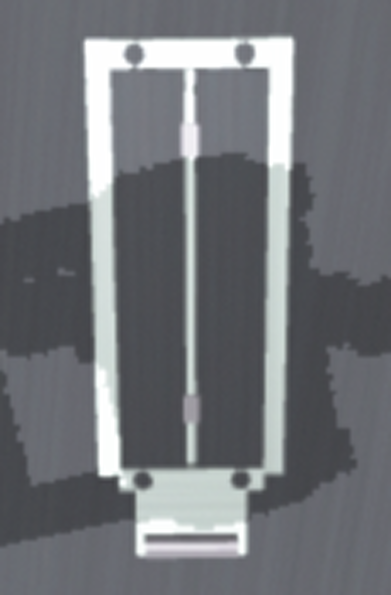

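View pics/w1d.png

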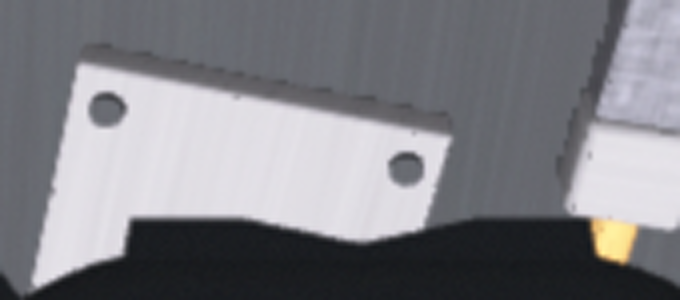

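```bash
python3 - <<'E'
import pickle,numpy as np; from h import *
np.set_printoptions(precision=4,suppress=True)
im=pickle.load(open("w1.pkl","rb"))
c=lambda L:[(270+u/3.4,92+v/3.4) for u,v in L]
P=cast(im,c([(84,38),(294,38),(100,476),(284,473)]),.006); print(P)
print(np.linalg.norm(P[0]-P[1]),np.linalg.norm(P[2]-P[3]),np.linalg.norm(P[0]-P[2]))
t=P[:2].mean(0);n=P[2:].mean(0); print("centre",(t+n)/2,"yaw",np.degrees(np.arctan2(n[1]-t[1],n[0]-t[0])))
T=cast(im,c([(135,556),(247,556)]),.003);print("tip",T,T.mean(0))
s=cast(im,c([(190,70),(191,466)]),.02); print("slot",s,np.degrees(np.arctan2(*(s[1]-s[0])[[1,0]])))
d=lambda L:[(230+u/4,310+v/4) for u,v in L]
A=cast(im,d([(80,63),(452,134)]),.012);print("apron",A,np.linalg.norm(A[0]-A[1]),A.mean(0)); v=A[1]-A[0]; print("yaw",np.degrees(np.arctan2(v[1],v[0]))-90)
E
```

```text
[[0.5566 0.374  0.006 ]
 [0.6229 0.3813 0.006 ]
 [0.5753 0.2244 0.006 ]
 [0.6409 0.2328 0.006 ]]
0.0667301677083216 0.06611907148363771 0.15078405140208123
centre [0.5989 0.3031 0.006 ] yaw -83.00357495832793
tip [[0.591  0.1925 0.003 ]
 [0.6324 0.197  0.003 ]] [0.6117 0.1948 0.003 ]
slot [[0.5909 0.3686 0.02  ]
 [0.6064 0.2376 0.02  ]] -83.24348525089749
apron [[0.5223 0.0853 0.012 ]
 [0.649  0.0703 0.012 ]] 0.12756493560726245 [0.5856 0.0778 0.012 ]
yaw -96.76106220986192
```

Call:
carry_out([
  [[4.7,6.8,0,0,0,-0.011,-1],[0,0,25,0,0,0,-1],[0,0,25,0,0,0,-1],[0,0,25,0,0,0,-1],[0,0,25,0,0,0,-1],[0,0,25,0,0,0,-1],[0,0,25,0,0,0,-1],[0,0,25,0,0,0,-1],[0,0,15,0,0,0,-1],[0,0,0,0,0,0,-1],[0,0,0,0,0,0,-1]],
])

```text
t: 3.2
tool_pos: [0.598, 0.3112, 0.0409]
tool_rot: [-2.086, -2.348, 0.001]
wrist_force: [0.2, 0.3, 1.1]
finger_gap: 0.0855
```

```bash
python3 - <<'E'
from bench import env
import cv2,numpy as np,pickle
from scipy.spatial.transform import Rotation as Ro
np.set_printoptions(precision=4,suppress=True)
o=env.get_obs(); print(o["t"],o["tool_pos"],o["wrist_force"]); print(Ro.from_rotvec(o["tool_rot"]).as_matrix())
im=env.get_image("wrist"); cv2.imwrite("pics/w2.png",im["frame"][:,:,::-1])
E
```

```text
3.2 [0.598  0.3112 0.0409] [0.1541 0.2533 1.0817]
[[-0.1175  0.9931 -0.001 ]
 [ 0.9931  0.1175 -0.0003]
 [-0.0002 -0.0011 -1.    ]]
```

View pics/w2.png

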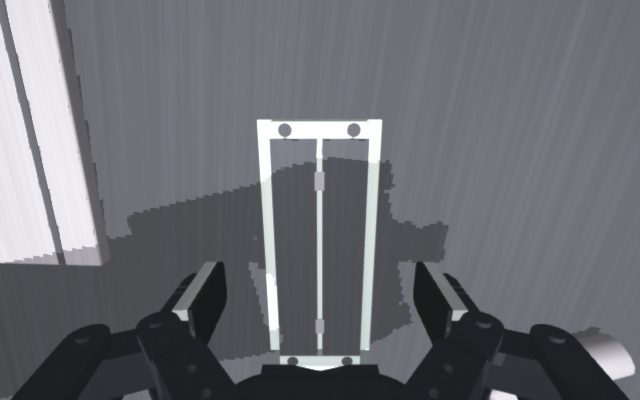

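Carrier is centred between the fingers (320,240). The plate's corner at (100,262) clears the left finger. Descend and grip.

Call:
carry_out([
  [[0,0,12,0,0,0,-1],[0,0,11,0,0,0,-1],[0,0,10,0,0,0,-1],[0,0,0,0,0,0,-1],[0,0,0,0,0,0,1],[0,0,0,0,0,0,1],[0,0,0,0,0,0,1],[0,0,0,0,0,0,1],[0,0,0,0,0,0,1],[0,0,0,0,0,0,1],[0,0,0,0,0,0,1],[0,0,0,0,0,0,1],[0,0,0,0,0,0,1]],
], grip_force=60)

```text
t: 4.33
tool_pos: [0.5987, 0.3113, 0.0094]
tool_rot: [2.087, 2.347, 0.002]
wrist_force: [-1.4, -1.1, 5.2]
finger_gap: 0.0481
```

Call:
carry_out([
  [[0,0,-5,0,0,0,1],[0,0,-15,0,0,0,1],[0,0,-20,0,0,0,1],[0,0,-20,0,0,0,1],[0,0,-20,0,0,0,1],[0,0,0,0,0,0,1],[0,0,0,0,0,0,1]],
])

```text
t: 4.92
tool_pos: [0.5985, 0.3112, 0.0892]
tool_rot: [2.087, 2.347, 0.003]
wrist_force: [0.3, 0.2, -7.6]
finger_gap: 0.0482
```

```bash
python3 - <<'E'
from bench import env
import cv2,numpy as np,pickle
from scipy.spatial.transform import Rotation as Ro
np.set_printoptions(precision=4,suppress=True)
o=env.get_obs(); print(o["t"],o["tool_pos"],o["wrist_force"],o["moment"],o["finger_gap"]); print(Ro.from_rotvec(o["tool_rot"]).as_matrix())
im=env.get_image("wrist"); cv2.imwrite("pics/w3.png",im["frame"][:,:,::-1]); pickle.dump(im,open("w3.pkl","wb"))
im=env.get_image("side"); cv2.imwrite("pics/s3.png",cv2.resize(im["frame"][60:260,200:420,::-1],None,fx=3,fy=3))
E
```

```text
4.9167 [0.5985 0.3112 0.0892] [ 0.334   0.1625 -7.5601] [ 0.1093  0.0076 -0.0204] 0.04819942648600723
[[-0.1167  0.9932  0.0018]
 [ 0.9932  0.1167  0.0006]
 [ 0.0004  0.0019 -1.    ]]
```

View pics/w3.png

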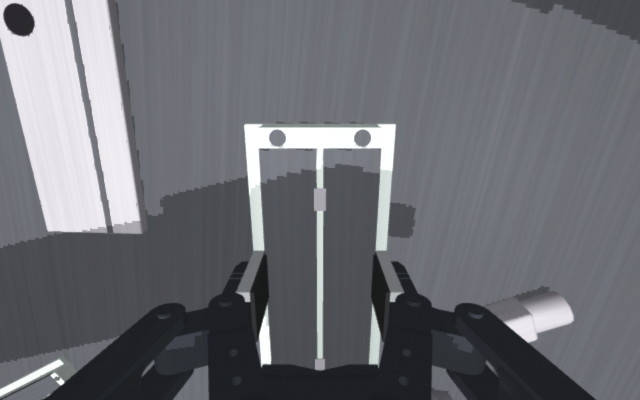

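View pics/s3.png

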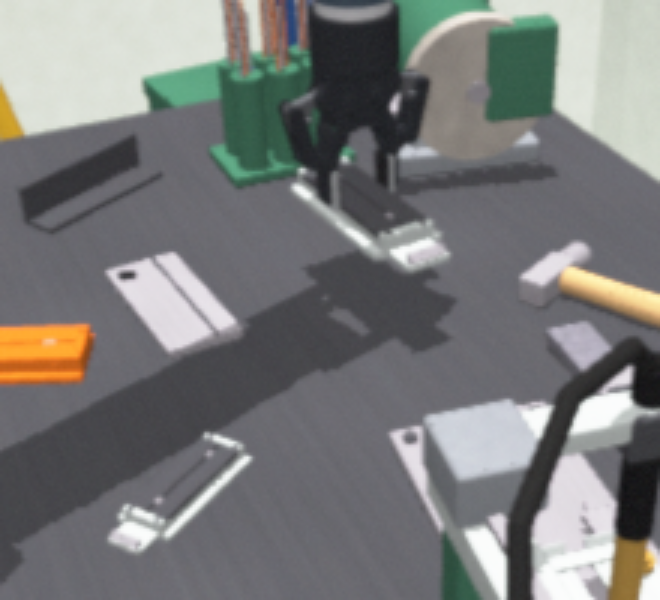

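Grasp holds (gap 48 mm, about 7.6 N). Turning to the station's yaw and carrying it above the apron, nose short of the flares.

Call:
carry_out([
  [[0,0,0,0,0,0.041,1],[0,0,0,0,0,0.041,1],[0,0,0,0,0,0.041,1],[0,0,0,0,0,0.041,1],[0,0,0,0,0,0.041,1],[0,0,0,0,0,0.041,1],[-24,1.6,0,0,0,0,1],[-24,1.6,0,0,0,0,1],[-24,1.6,0,0,0,0,1],[-24,1.6,0,0,0,0,1],[-24,1.6,0,0,0,0,1],[-24,1.6,0,0,0,0,1],[-24,1.6,0,0,0,0,1],[-24,1.6,0,0,0,0,1],[-24,1.6,0,0,0,0,1],[-24,1.6,0,0,0,0,1],[0,0,0,0,0,0,1],[0,0,0,0,0,0,1]],
])

```text
t: 6.52
tool_pos: [0.5817, 0.07, 0.0864]
tool_rot: [-2.361, -2.069, 0.004]
wrist_force: [0.3, 0.4, -7.1]
finger_gap: 0.0478
```

```bash
cat > look.py <<'E'
from bench import env
import cv2,numpy as np,pickle,sys
from scipy.spatial.transform import Rotation as Ro
np.set_printoptions(precision=4,suppress=True)
n=sys.argv[1]
o=env.get_obs(); print(o["t"],o["tool_pos"],o["wrist_force"],o["moment"],o["finger_gap"]); print(Ro.from_rotvec(o["tool_rot"]).as_matrix()); 
d={}
for k in ["wrist","scene","side"]:
    d[k]=env.get_image(k)
pickle.dump(d,open(n+".pkl","wb"))
cv2.imwrite(f"pics/{n}w.png",d["wrist"]["frame"][:,:,::-1])
cv2.imwrite(f"pics/{n}c.png",cv2.resize(d["scene"]["frame"][80:250,150:340,::-1],None,fx=3.5,fy=3.5,interpolation=cv2.INTER_CUBIC))
cv2.imwrite(f"pics/{n}s.png",cv2.resize(d["side"]["frame"][130:380,300:500,::-1],None,fx=2.4,fy=2.4,interpolation=cv2.INTER_CUBIC))
E
python3 look.py a4
```

```text
6.5167 [0.5817 0.07   0.0864] [ 0.2743  0.357  -7.0505] [0.1344 0.0243 0.006 ] 0.04780000285763141
[[ 0.1311  0.9914 -0.0036]
 [ 0.9914 -0.1311  0.0005]
 [ 0.     -0.0036 -1.    ]]
```

View pics/a4w.png

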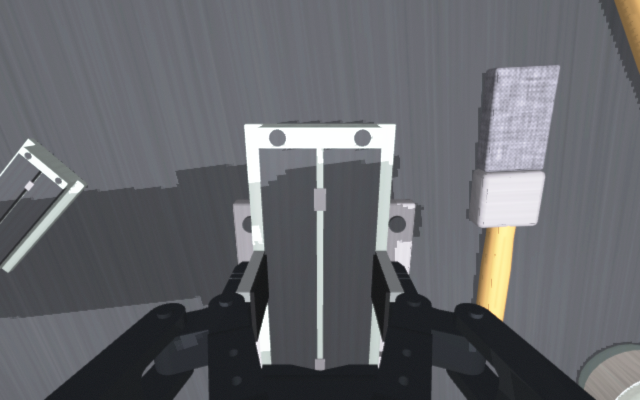

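View pics/a4c.png

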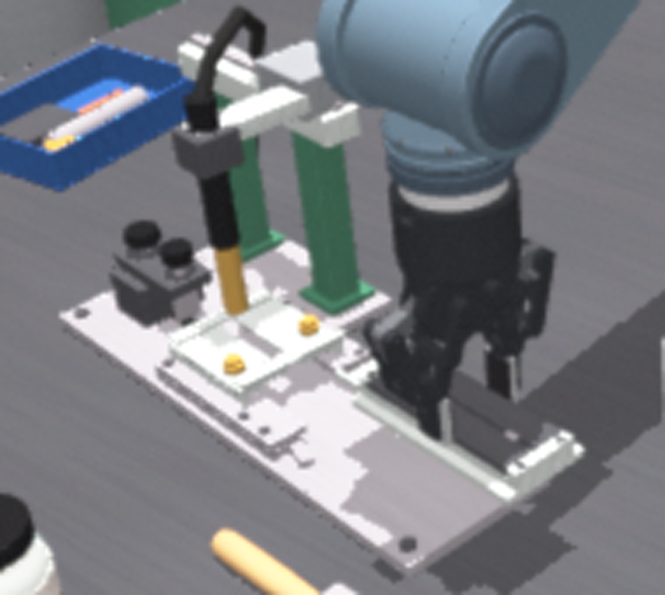

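View pics/a4s.png

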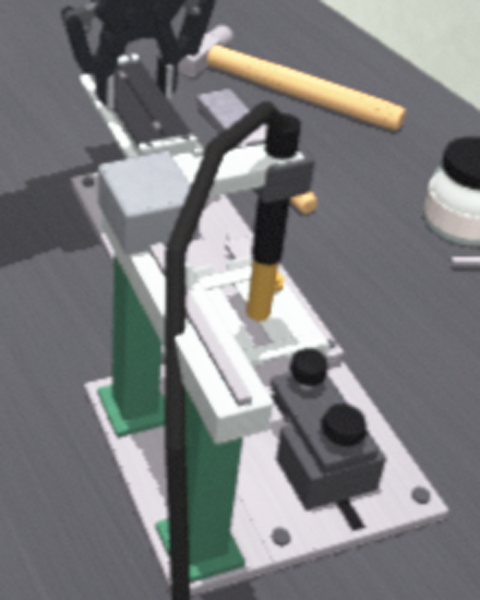

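Wrist view: carrier centred at column 320, apron corners at about (234,202) and (414,203). Measure carrier against apron in this frame.

```bash
python3 - <<'E'
import pickle,cv2
im=pickle.load(open("a4.pkl","rb"))["wrist"]
cv2.imwrite("pics/a4z.png",cv2.resize(im["frame"][110:300,215:435,::-1],None,fx=3.5,fy=3.1,interpolation=cv2.INTER_CUBIC))
E
```

```text
(no output)
```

View pics/a4z.png

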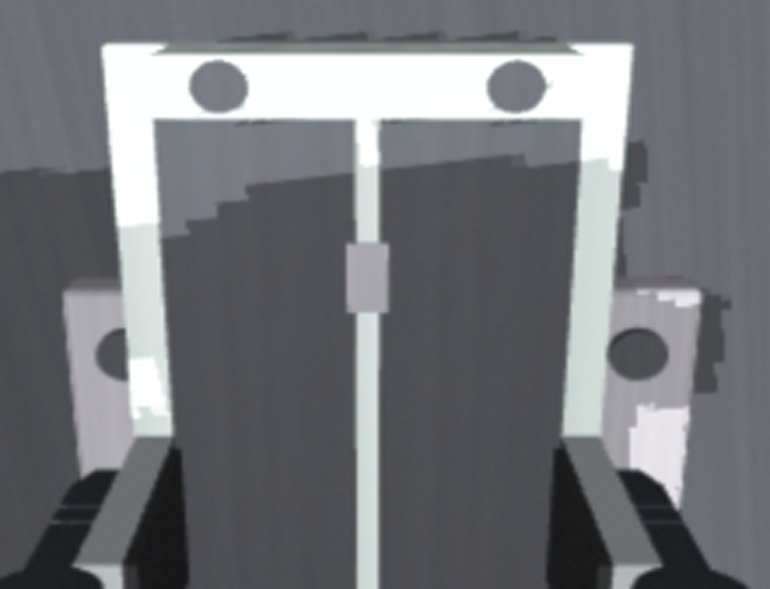

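```bash
cat > st.py <<'E'
import numpy as np
E
python3 - <<'E'
import pickle,numpy as np; from h import *
np.set_printoptions(precision=4,suppress=True)
im=pickle.load(open("a4.pkl","rb"))["wrist"]
c=lambda L:[(215+u/3.5,110+v/3.1) for u,v in L]
A=cast(im,c([(66,290),(699,293),(82,470),(683,500)]),.012); print(A,np.linalg.norm(A[0]-A[1]))
an=lambda v:np.degrees(np.arctan2(v[1],v[0]))
print("yaw edge",an(A[1]-A[0])-90,"sides",an(A[2]-A[0]),an(A[3]-A[1]))
F=cast(im,c([(103,45),(633,45)]),.083); print("flange tail",F,np.linalg.norm(F[0]-F[1]),"yaw",an(F[1]-F[0])-90)
S=cast(im,c([(368,130),(367.5,580)]),.097); print("slot",S,an(S[1]-S[0]))
yaw=np.radians(-97.2); ex=np.array([np.cos(yaw),np.sin(yaw)]); ey=np.array([-ex[1],ex[0]])
m=A[:2].mean(0)[:2]; o=m+.15*ex
for n,p in [("tail",F.mean(0)),("slot0",S[0]),("slot1",S[1]),("tcp",np.array([.5817,.0700]))]: q=p[:2]-o; print(n,q@ex,q@ey)
print("origin",o)
E
```

```text
[[0.5224 0.0849 0.012 ]
 [0.648  0.0678 0.012 ]
 [0.5162 0.0398 0.012 ]
 [0.6424 0.0153 0.012 ]] 0.12672114993017253
yaw edge -97.75507347958663 sides -97.84311117114672 -96.104773092518
flange tail [[0.5576 0.1405 0.083 ]
 [0.6231 0.1319 0.083 ]] 0.06607751772637754 yaw -97.49000161929939
slot [[0.5891 0.1265 0.097 ]
 [0.5802 0.059  0.097 ]] -97.53366134775736
tail -0.21000221022186233 -0.0024323243783481866
slot0 -0.2002787508146075 -0.0024164995233757753
slot1 -0.13216219768000356 -0.002813180012647782
tcp -0.1432641825017437 -0.002704357707589877
origin [ 0.5664 -0.0725]
```

Carrier is about 2.6 mm to the station's -y; yaw agrees within about 0.3°. Correct and lower to just above the bed.

Call:
carry_out([
  [[0,2.6,5,0,0,0,1],[0,0,10,0,0,0,1],[0,0,14,0,0,0,1],[0,0,14,0,0,0,1],[0,0,10,0,0,0,1],[0,0,5,0,0,0,1],[0,0,0,0,0,0,1],[0,0,0,0,0,0,1]],
])

```text
t: 7.33
tool_pos: [0.5855, 0.0707, 0.0298]
tool_rot: [-2.36, -2.073, 0.001]
wrist_force: [0.2, -0.5, -7.0]
finger_gap: 0.0478
```

```bash
python3 look.py a5; python3 - <<'E'
import pickle,cv2
im=pickle.load(open("a5.pkl","rb"))
cv2.imwrite("pics/a5z.png",cv2.resize(im["wrist"]["frame"][110:300,215:435,::-1],None,fx=3.5,fy=3.1,interpolation=cv2.INTER_CUBIC))
cv2.imwrite("pics/a5y.png",cv2.resize(im["scene"]["frame"][160:240,200:330,::-1],None,fx=6,fy=6,interpolation=cv2.INTER_CUBIC))
E
```

```text
7.3333 [0.5855 0.0707 0.0298] [ 0.1682 -0.5101 -7.02  ] [ 0.062  -0.0213 -0.0392] 0.04775735882789865
[[ 0.1286  0.9917 -0.0007]
 [ 0.9917 -0.1286  0.    ]
 [-0.0001 -0.0007 -1.    ]]
```

View pics/a5z.png

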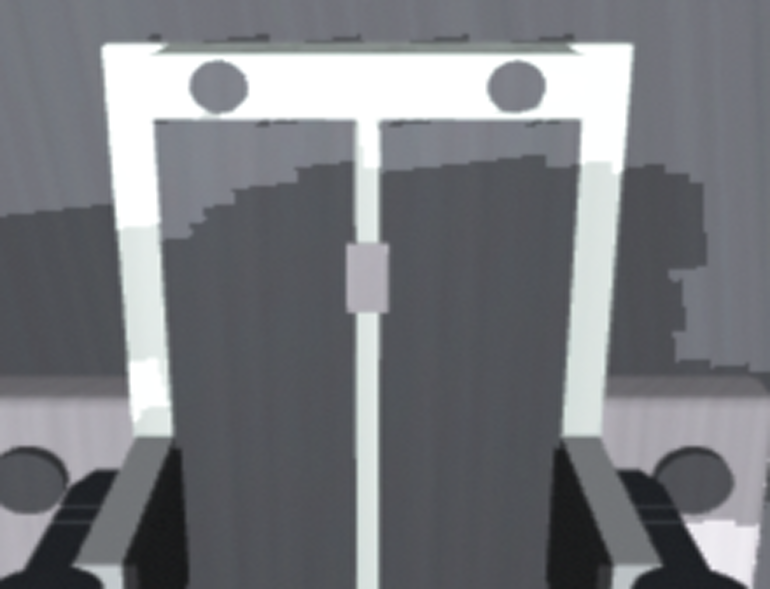

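View pics/a5y.png

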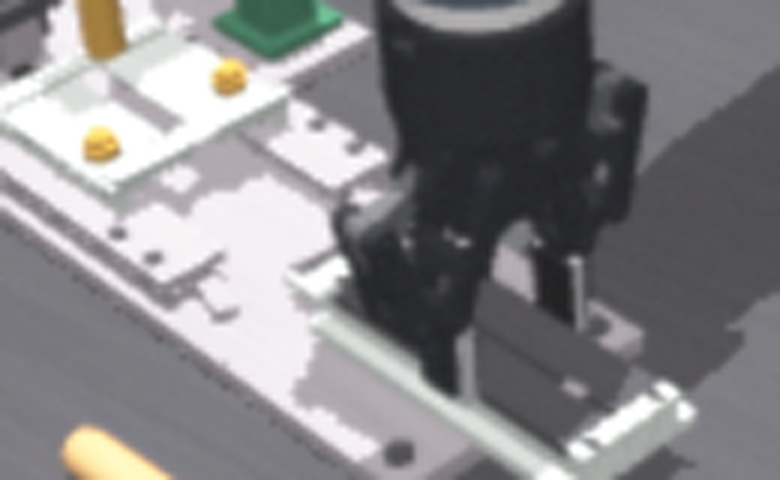

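View pics/a5s.png

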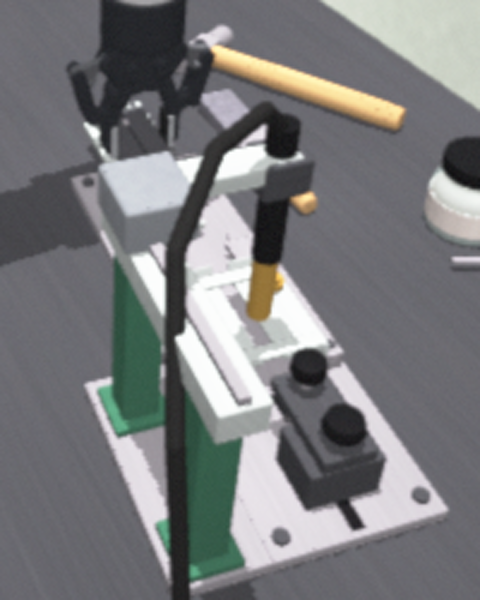

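Now the hole midpoint is at crop column 362 and the carrier slot at 368, so the carrier is about 0.8 mm to +y with about 0.3° yaw difference. Trim and set it down softly.

Call:
carry_out([
  [[0,-0.7,2,0,0,-0.004,1],[0,0,2,0,0,0,1],[0,0,2,0,0,0,1],[0,0,1,0,0,0,1],[0,0,1,0,0,0,1],[0,0,0,0,0,0,1],[0,0,0,0,0,0,1]],
])

```text
t: 8.07
tool_pos: [0.5849, 0.0708, 0.0222]
tool_rot: [-2.356, -2.078, 0.0]
wrist_force: [-0.3, -0.0, -6.5]
finger_gap: 0.0477
```

Call:
carry_out([
  [[0,0,0.8,0,0,0,1],[0,0,0.4,0,0,0,1],[0,0,0,0,0,0,1],[-4,0,0,0,0,0,1],[-6,0,0,0,0,0,1],[-6,0,0,0,0,0,1],[-6,0,0,0,0,0,1],[-6,0,0,0,0,0,1],[-4,0,0,0,0,0,1],[0,0,0,0,0,0,1]],
])

```text
t: 8.9
tool_pos: [0.5812, 0.0377, 0.0214]
tool_rot: [2.356, 2.077, -0.0]
wrist_force: [-0.5, -1.1, -2.7]
finger_gap: 0.0481
```

```bash
python3 look.py a6; python3 - <<'E'
import pickle,cv2
im=pickle.load(open("a6.pkl","rb"))
cv2.imwrite("pics/a6z.png",cv2.resize(im["wrist"]["frame"][110:300,215:435,::-1],None,fx=3.5,fy=3.1,interpolation=cv2.INTER_CUBIC))
cv2.imwrite("pics/a6y.png",cv2.resize(im["scene"]["frame"][160:240,200:330,::-1],None,fx=6,fy=6,interpolation=cv2.INTER_CUBIC))
E
```

```text
8.9 [0.5812 0.0377 0.0214] [-0.491  -1.0708 -2.7441] [-0.2197  0.0568 -0.045 ] 0.048060388326745154
[[ 0.1256  0.9921  0.0004]
 [ 0.9921 -0.1256 -0.0009]
 [-0.0008  0.0005 -1.    ]]
```

View pics/a6w.png

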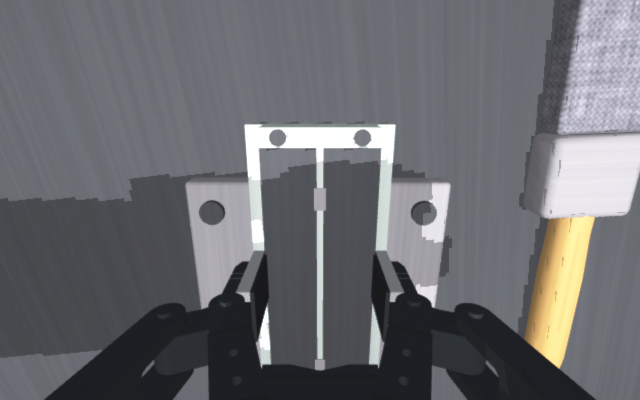

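View pics/a6y.png

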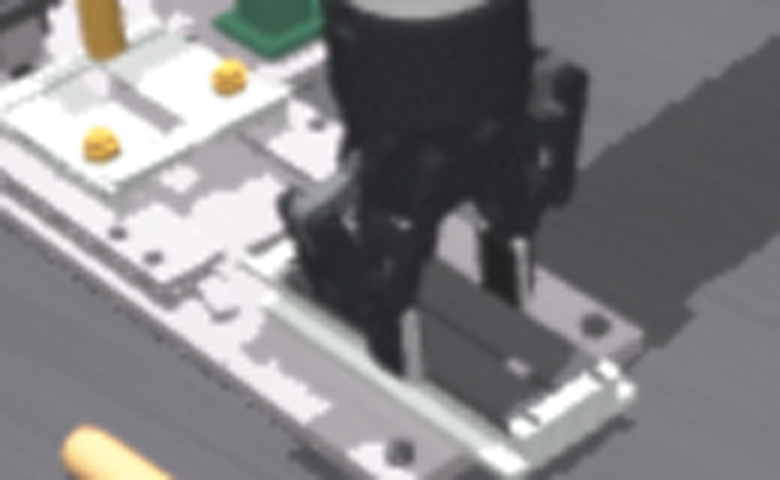

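Apron corners at columns 187/450 (mid 318.5), holes mid 317.7, carrier mid 320: still about +0.8 mm in y. Trim it and continue into the flares, watching the side force.

Call:
carry_out([
  [[-4,-0.8,0,0,0,0,1],[-5,0,0,0,0,0,1],[-5,0,0,0,0,0,1],[-5,0,0,0,0,0,1],[-3,0,0,0,0,0,1],[0,0,0,0,0,0,1]],
])

```text
t: 9.55
tool_pos: [0.5776, 0.0163, 0.0214]
tool_rot: [2.356, 2.077, -0.0]
wrist_force: [-1.4, -1.7, 0.5]
finger_gap: 0.0478
```

Call:
carry_out([
  [[-4,0,0,0,0,0,1],[-4,0,0,0,0,0,1],[-4,0,0,0,0,0,1],[-4,0,0,0,0,0,1],[0,0,0,0,0,0,1]],
])

```text
t: 9.97
tool_pos: [0.5756, 0.0005, 0.0214]
tool_rot: [2.355, 2.077, -0.0]
wrist_force: [-0.4, 0.1, 1.8]
finger_gap: 0.0481
```

Call:
carry_out([
  [[-3,0,0,0,0,0,1],[-3,0,0,0,0,0,1],[-3,0,0,0,0,0,1],[-3,0,0,0,0,0,1],[0,0,0,0,0,0,1]],
])

```text
t: 10.38
tool_pos: [0.5741, -0.0111, 0.0213]
tool_rot: [2.355, 2.078, -0.0]
wrist_force: [-1.0, 0.7, 2.6]
finger_gap: 0.048
```

No side load, so the nose is in. Continue while the pads are clear of the mouth.

Call:
carry_out([
  [[-4,0,0,0,0,0,1],[-4,0,0,0,0,0,1],[-4,0,0,0,0,0,1],[-4,0,0,0,0,0,1],[0,0,0,0,0,0,1]],
])

```text
t: 10.8
tool_pos: [0.5721, -0.0275, 0.0213]
tool_rot: [2.356, 2.077, -0.001]
wrist_force: [-0.6, 0.0, 5.1]
finger_gap: 0.048
```

Call:
carry_out([
  [[-4,0,0,0,0,0,1],[-4,0,0,0,0,0,1],[-3,0,0,0,0,0,1],[0,0,0,0,0,0,1]],
])

```text
t: 11.13
tool_pos: [0.5707, -0.0381, 0.0214]
tool_rot: [2.356, 2.077, -0.0]
wrist_force: [0.2, 1.4, 5.3]
finger_gap: 0.0477
```

```bash
python3 look.py a7
```

```text
11.1333 [ 0.5707 -0.0381  0.0214] [0.1995 1.4046 5.2504] [ 0.216  -0.0121 -0.0108] 0.04773222281004059
[[ 0.1251  0.9921  0.0004]
 [ 0.9921 -0.1251 -0.0007]
 [-0.0007  0.0004 -1.    ]]
```

View pics/a7w.png

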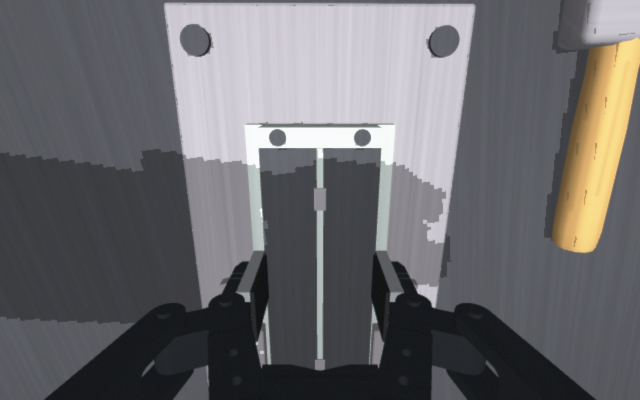

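View pics/a7c.png

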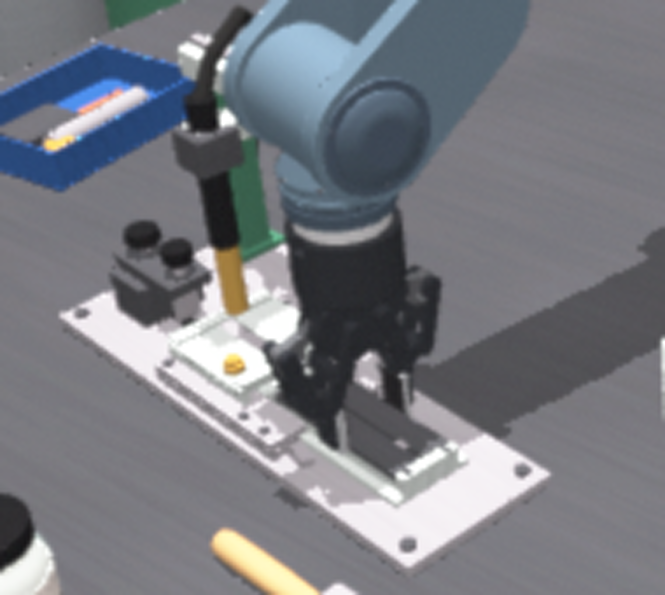

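View pics/a7s.png

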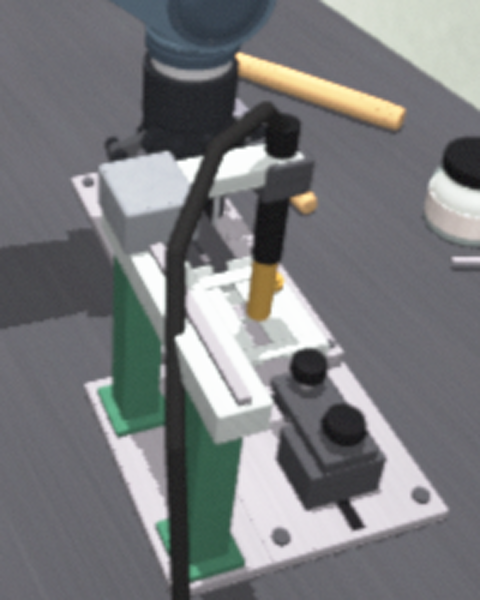

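Carrier is well in, centre near station x -27, straight and flat. Release, rise, back off behind the tail and close the fingers.

Call:
carry_out([
  [[0,0,0,0,0,0,-1],[0,0,0,0,0,0,-1],[0,0,0,0,0,0,-1],[0,0,0,0,0,0,-1],[0,0,0,0,0,0,-1],[0,0,0,0,0,0,-1],[0,0,-8,0,0,0,-1],[0,0,-15,0,0,0,-1],[0,0,-20,0,0,0,-1],[0,0,-17,0,0,0,-1],[20,0,0,0,0,0,1],[20,0,0,0,0,0,1],[20,0,0,0,0,0,1],[20,0,0,0,0,0,1],[15,0,0,0,0,0,1],[0,0,0,0,0,0,1],[0,0,0,0,0,0,1],[0,0,0,0,0,0,1]],
])

```text
t: 12.78
tool_pos: [0.5825, 0.0565, 0.0814]
tool_rot: [2.356, 2.078, 0.0]
wrist_force: [-0.4, -0.4, -0.4]
finger_gap: -0.0003
```

```bash
python3 look.py a8
```

```text
12.7833 [0.5825 0.0565 0.0814] [-0.4403 -0.3645 -0.4312] [-0.0111  0.0249 -0.0397] -0.00026104037157479034
[[ 0.1247  0.9922  0.0003]
 [ 0.9922 -0.1247 -0.0004]
 [-0.0003  0.0004 -1.    ]]
```

View pics/a8w.png

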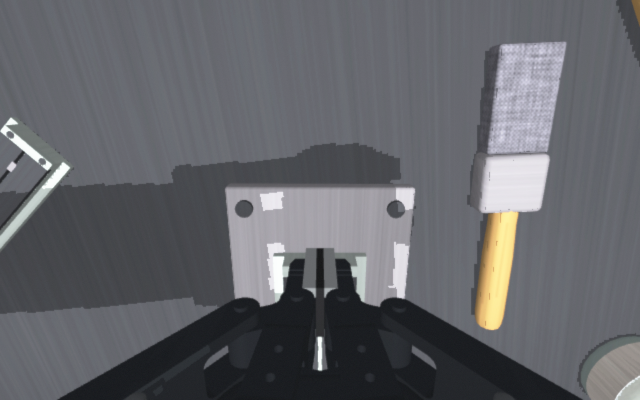

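View pics/a8c.png

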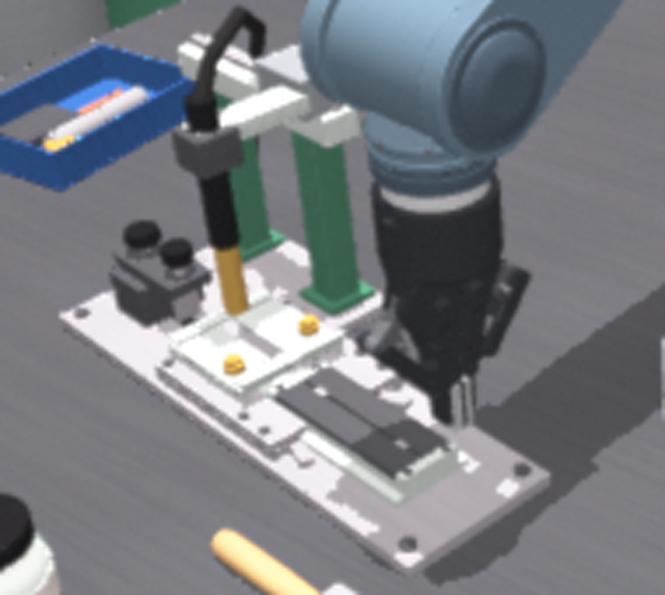

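```bash
python3 - <<'E'
import pickle,numpy as np,cv2; from h import *
np.set_printoptions(precision=4,suppress=True)
im=pickle.load(open("a8.pkl","rb"))["wrist"]
cv2.imwrite("pics/a8z.png",cv2.resize(im["frame"][230:320,250:400,::-1],None,fx=5,fy=5,interpolation=cv2.INTER_CUBIC))
ex=np.array([-.1247,-.9922]);ey=np.array([.9922,-.1247])
for p,z in [((273,253),.018),((366,253),.018),((320,263),.032)]:
    q=cast(im,p,z)[0][:2]-[.5825,.0565]; print("rel TCP fwd,left",q@ex,q@ey)
E
```

```text
rel TCP fwd,left 0.02572959419784771 -0.03284143411961858
rel TCP fwd,left 0.025703794283504708 0.03218847007290671
rel TCP fwd,left 0.025917203159571967 6.070080171502969e-06
```

View pics/a8z.png

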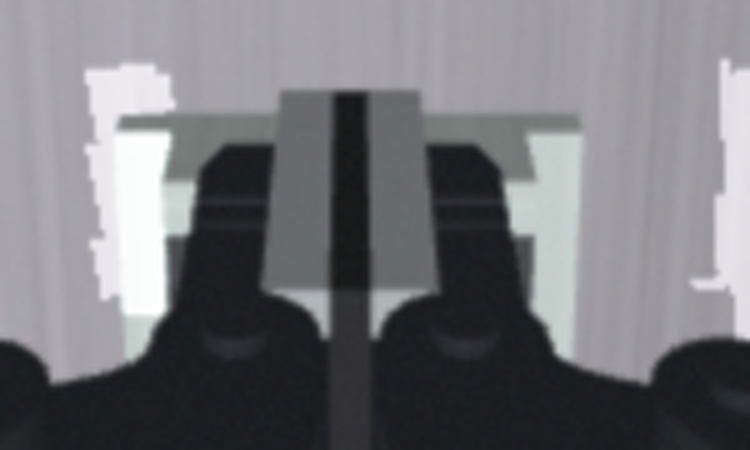

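Tail is square, centred, 26 mm ahead of the TCP (15 mm clear of the pad). Lower and start pushing.

Call:
carry_out([
  [[0,0,15,0,0,0,1],[0,0,20,0,0,0,1],[0,0,17,0,0,0,1],[0,0,8,0,0,0,1],[0,0,0,0,0,0,1],[-4,0,0,0,0,0,1],[-4,0,0,0,0,0,1],[-2,0,0,0,0,0,1],[-2,0,0,0,0,0,1],[-2,0,0,0,0,0,1],[-2,0,0,0,0,0,1],[-2,0,0,0,0,0,1],[-2,0,0,0,0,0,1]],
])

```text
t: 14.02
tool_pos: [0.5802, 0.0374, 0.0214]
tool_rot: [-2.356, -2.078, -0.002]
wrist_force: [0.8, 2.8, 2.0]
finger_gap: 0.0001
```

Call:
carry_out([
  [[-3,0,0,0,0,0,1],[-4,0,0,0,0,0,1],[-4,0,0,0,0,0,1],[-4,0,0,0,0,0,1],[-4,0,0,0,0,0,1],[-4,0,0,0,0,0,1],[-4,0,0,0,0,0,1],[-3,0,0,0,0,0,1]],
])

```text
t: 14.68
tool_pos: [0.5762, 0.0068, 0.0211]
tool_rot: [2.356, 2.078, -0.0]
wrist_force: [0.3, 3.2, 2.9]
finger_gap: -0.0
```

Call:
carry_out([
  [[-4,0,0,0,0,0,1],[-4,0,0,0,0,0,1],[-4,0,0,0,0,0,1],[-4,0,0,0,0,0,1],[-4,0,0,0,0,0,1],[-4,0,0,0,0,0,1],[-4,0,0,0,0,0,1],[-2,0,0,0,0,0,1]],
])

```text
t: 15.35
tool_pos: [0.5723, -0.023, 0.021]
tool_rot: [-2.356, -2.078, 0.0]
wrist_force: [0.3, 2.8, 2.4]
finger_gap: -0.0001
```

Call:
carry_out([
  [[-1.5,0,0,0,0,0,1],[-1.5,0,0,0,0,0,1],[-1.5,0,0,0,0,0,1],[-1.5,0,0,0,0,0,1],[-1.5,0,0,0,0,0,1],[-1.5,0,0,0,0,0,1]],
])

```text
t: 15.85
tool_pos: [0.5712, -0.0314, 0.021]
tool_rot: [-2.356, -2.078, 0.0]
wrist_force: [0.6, 3.4, 0.5]
finger_gap: -0.0
```

Call:
carry_out([
  [[-1,0,0,0,0,0,1],[-1,0,0,0,0,0,1],[-1,0,0,0,0,0,1],[-1,0,0,0,0,0,1],[-1,0,0,0,0,0,1],[-1,0,0,0,0,0,1]],
])

```text
t: 16.35
tool_pos: [0.5705, -0.0374, 0.021]
tool_rot: [-2.356, -2.078, 0.0]
wrist_force: [0.2, 3.3, 1.1]
finger_gap: -0.0002
```

Call:
carry_out([
  [[-1,0,0,0,0,0,1],[-1,0,0,0,0,0,1],[-1,0,0,0,0,0,1],[-1,0,0,0,0,0,1],[-1,0,0,0,0,0,1]],
])

```text
t: 16.77
tool_pos: [0.5699, -0.0424, 0.021]
tool_rot: [-2.356, -2.078, 0.0]
wrist_force: [0.2, 2.7, 1.6]
finger_gap: 0.0002
```

Call:
carry_out([
  [[-1,0,0,0,0,0,1],[-1,0,0,0,0,0,1],[-1,0,0,0,0,0,1],[-1,0,0,0,0,0,1],[-1,0,0,0,0,0,1]],
])

```text
t: 17.18
tool_pos: [0.5693, -0.0473, 0.021]
tool_rot: [-2.356, -2.078, 0.0]
wrist_force: [0.6, 3.1, 1.7]
finger_gap: 0.0005
```

Call:
carry_out([
  [[-1,0,0,0,0,0,1],[-1,0,0,0,0,0,1],[-1,0,0,0,0,0,1],[-1,0,0,0,0,0,1],[-1,0,0,0,0,0,1]],
])

```text
t: 17.6
tool_pos: [0.5687, -0.0523, 0.0211]
tool_rot: [-2.356, -2.078, 0.0]
wrist_force: [0.2, 2.1, -0.1]
finger_gap: -0.0005
```

Call:
carry_out([
  [[-1,0,0,0,0,0,1],[-1,0,0,0,0,0,1],[-1,0,0,0,0,0,1],[-1,0,0,0,0,0,1]],
])

```text
t: 17.93
tool_pos: [0.5682, -0.0562, 0.021]
tool_rot: [-2.356, -2.078, 0.0]
wrist_force: [0.4, 3.3, -0.2]
finger_gap: 0.0
```

Call:
carry_out([
  [[-1,0,0,0,0,0,1],[-1,0,0,0,0,0,1],[-1,0,0,0,0,0,1],[-1,0,0,0,0,0,1]],
])

```text
t: 18.27
tool_pos: [0.5676, -0.0602, 0.021]
tool_rot: [-2.356, -2.078, 0.0]
wrist_force: [0.9, 2.3, 0.4]
finger_gap: -0.0003
```

Call:
carry_out([
  [[-1,0,0,0,0,0,1],[-1,0,0,0,0,0,1],[-1,0,0,0,0,0,1],[-1,0,0,0,0,0,1]],
])

```text
t: 18.6
tool_pos: [0.5671, -0.0642, 0.021]
tool_rot: [-2.356, -2.078, 0.0]
wrist_force: [0.7, 3.2, -0.8]
finger_gap: 0.0002
```

```bash
python3 look.py a9
```

```text
18.6 [ 0.5671 -0.0642  0.021 ] [ 0.6845  3.1729 -0.8225] [ 0.3702 -0.042   0.0265] 0.00020783968504582516
[[ 0.1247  0.9922 -0.0001]
 [ 0.9922 -0.1247  0.    ]
 [ 0.     -0.0002 -1.    ]]
```

View pics/a9s.png

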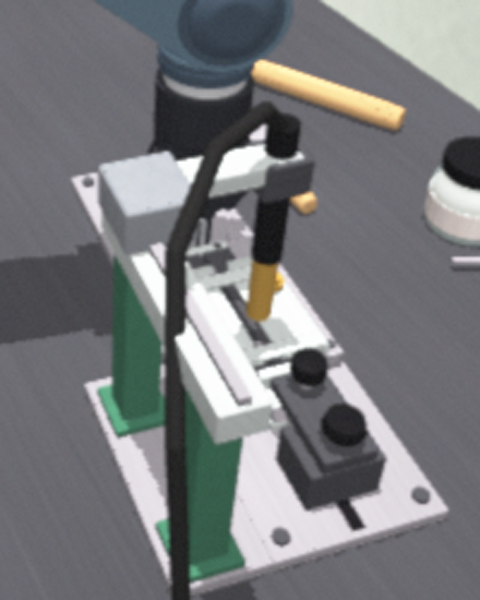

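View pics/a9c.png

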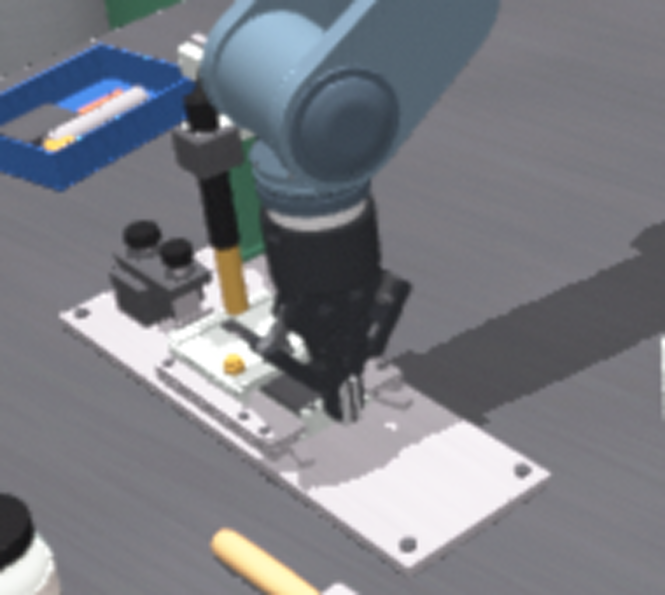

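Side view: nose tongue visible at (265,375), close to the catch block at (325,400), with the catch still down. Continue in 1 mm steps.

Call:
carry_out([
  [[-1,0,0,0,0,0,1],[-1,0,0,0,0,0,1],[-1,0,0,0,0,0,1],[-1,0,0,0,0,0,1]],
])

```text
t: 19.08
tool_pos: [0.5668, -0.0664, 0.0211]
tool_rot: [-2.355, -2.075, -0.004]
wrist_force: [2.5, 10.6, 1.3]
finger_gap: -0.0001
```

Call:
carry_out([
  [[-1,0,0,0,0,0,1],[-1,0,0,0,0,0,1],[-1,0,0,0,0,0,1]],
])

```text
t: 19.33
tool_pos: [0.5664, -0.069, 0.0211]
tool_rot: [-2.354, -2.076, -0.004]
wrist_force: [1.9, 11.0, 1.9]
finger_gap: -0.0001
```

Call:
carry_out([
  [[-1,0,0,0,0,0,1],[-1,0,0,0,0,0,1],[-1,0,0,0,0,0,1]],
])

```text
t: 19.58
tool_pos: [0.566, -0.0717, 0.0211]
tool_rot: [-2.354, -2.075, -0.004]
wrist_force: [2.1, 12.4, 2.5]
finger_gap: -0.0001
```

Catch force (11–12 N) has started at y ≈ -0.066. Continue.

Call:
carry_out([
  [[-1,0,0,0,0,0,1],[-1,0,0,0,0,0,1],[-1,0,0,0,0,0,1]],
])

```text
t: 19.83
tool_pos: [0.5656, -0.0744, 0.0211]
tool_rot: [-2.354, -2.075, -0.005]
wrist_force: [1.2, 13.1, 1.5]
finger_gap: -0.0002
```

Call:
carry_out([
  [[-1,0,0,0,0,0,1],[-1,0,0,0,0,0,1],[-1,0,0,0,0,0,1]],
])

```text
t: 20.08
tool_pos: [0.5653, -0.0772, 0.0211]
tool_rot: [-2.354, -2.075, -0.005]
wrist_force: [1.6, 13.9, 3.1]
finger_gap: -0.0004
```

Call:
carry_out([
  [[-1,0,0,0,0,0,1],[-1,0,0,0,0,0,1]],
])

```text
t: 20.25
tool_pos: [0.565, -0.0803, 0.0211]
tool_rot: [-2.354, -2.078, -0.002]
wrist_force: [1.4, 6.2, 0.6]
finger_gap: 0.0001
```

Call:
carry_out([
  [[-1,0,0,0,0,0,1],[-1,0,0,0,0,0,1]],
])

```text
t: 20.42
tool_pos: [0.5647, -0.0829, 0.0211]
tool_rot: [-2.355, -2.077, -0.002]
wrist_force: [1.5, 5.9, 1.9]
finger_gap: -0.0
```

Force has dropped to 6 N, so the bolt is riding on the rib. Carefully on.

Call:
carry_out([
  [[-1,0,0,0,0,0,1],[-1,0,0,0,0,0,1]],
])

```text
t: 20.58
tool_pos: [0.5644, -0.0852, 0.021]
tool_rot: [-2.355, -2.077, -0.001]
wrist_force: [0.4, 5.6, -0.1]
finger_gap: -0.0001
```

Call:
carry_out([
  [[-1,0,0,0,0,0,1],[-1,0,0,0,0,0,1]],
])

```text
t: 20.75
tool_pos: [0.5642, -0.0867, 0.0211]
tool_rot: [-2.355, -2.076, -0.003]
wrist_force: [2.2, 10.6, 2.1]
finger_gap: -0.0
```

Call:
carry_out([
  [[-1,0,0,0,0,0,1],[-1,0,0,0,0,0,1]],
])

```text
t: 20.92
tool_pos: [0.5642, -0.0868, 0.0211]
tool_rot: [-2.354, -2.073, -0.007]
wrist_force: [3.2, 19.3, 3.3]
finger_gap: -0.0001
```

Call:
carry_out([
  [[-1,0,0,0,0,0,1],[-1,0,0,0,0,0,1]],
])

```text
t: 21.08
tool_pos: [0.5642, -0.0868, 0.0211]
tool_rot: [-2.353, -2.071, -0.011]
wrist_force: [5.0, 26.1, 4.9]
finger_gap: -0.0003
```

Hard stop at y = -0.0868 (26 N, no more motion). Looking at the catch.

```bash
python3 look.py b1; python3 - <<'E'
import pickle,cv2,numpy as np
L=[]
for n in ["d0","a9","b1"]:
    im=pickle.load(open(n+".pkl","rb"))
    L.append(np.vstack([cv2.resize(im["side"]["frame"][265:330,390:470,::-1],(260,211),interpolation=cv2.INTER_CUBIC),cv2.resize(im["scene"]["frame"][135:185,175:235,::-1],(260,217),interpolation=cv2.INTER_CUBIC)]))
cv2.imwrite("pics/b1cmp.png",np.hstack(L))
E
```

```text
21.0833 [ 0.5642 -0.0868  0.0211] [ 5.0052 26.1181  4.8504] [ 4.4069 -0.9181  0.011 ] -0.00027371574732708043
[[ 0.1271  0.9919  0.0009]
 [ 0.9918 -0.1271  0.0097]
 [ 0.0098 -0.0003 -1.    ]]
```

View pics/b1cmp.png

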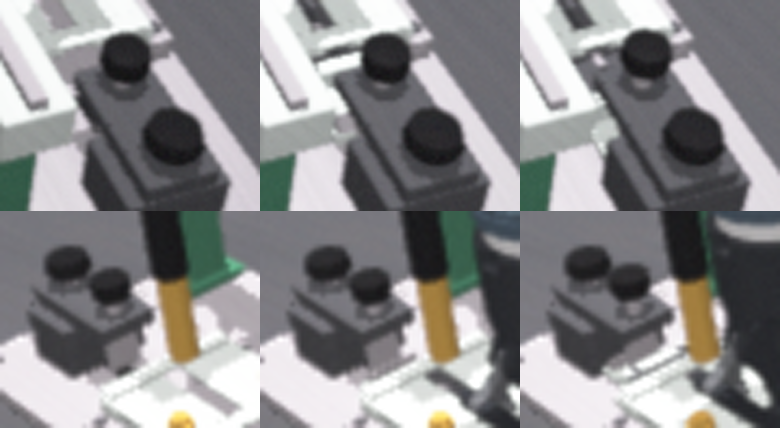

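View pics/b1s.png

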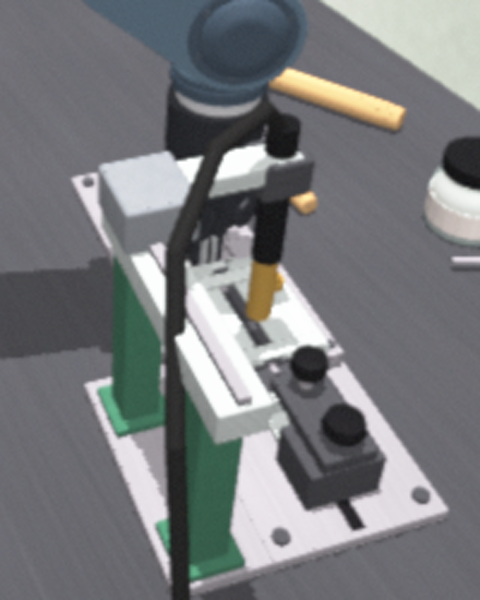

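The knob rose about 1.5 px from its rest position. I estimate 1 px for 3 mm (locked) and about 4 px for 11 mm (still riding), so this fits locked. Back off and measure again with the arm clear.

Call:
carry_out([
  [[3,0,0,0,0,0,1],[4,0,0,0,0,0,1],[8,0,0,0,0,0,1],[15,0,0,0,0,0,1],[20,0,0,0,0,0,1],[20,0,0,0,0,0,1],[0,0,-20,0,0,0,1],[0,0,-30,0,0,0,1],[0,0,-30,0,0,0,1],[20,0,-30,0,0,0,1],[20,0,-20,0,0,0,1],[0,0,0,0,0,0,1],[0,0,0,0,0,0,1],[0,0,0,0,0,0,1]],
])

```text
t: 22.4
tool_pos: [0.5766, 0.017, 0.1499]
tool_rot: [-2.355, -2.078, 0.003]
wrist_force: [0.8, -0.4, 0.2]
finger_gap: 0.0001
```

```bash
python3 look.py b2; python3 - <<'E'
import pickle,cv2,numpy as np
from h import *
np.set_printoptions(precision=4,suppress=True)
D={n:pickle.load(open(n+".pkl","rb")) for n in ["d0","a8","a9","b2"]}
# knob (front) dark blob sub-pixel template shift vs start
yaw=np.radians(-97.15); ex=np.array([np.cos(yaw),np.sin(yaw)]); o=np.array([.5664,-.0725])
for k,(r0,r1,c0,c1) in {"side":(275,290,420,438),"scene":(140,152,192,208)}.items():
    ref=D["d0"][k]["frame"]; T=cv2.cvtColor(ref[r0:r1,c0:c1],cv2.COLOR_RGB2GRAY)
    T=cv2.resize(T,None,fx=8,fy=8,interpolation=cv2.INTER_CUBIC)
    for n in ["d0","a8","a9","b2"]:
        I=cv2.resize(cv2.cvtColor(D[n][k]["frame"][r0-8:r1+8,c0-8:c1+8],cv2.COLOR_RGB2GRAY),None,fx=8,fy=8,interpolation=cv2.INTER_CUBIC)
        m=cv2.matchTemplate(I,T,cv2.TM_CCOEFF_NORMED); _,v,_,p=cv2.minMaxLoc(m); print(k,n,v,(p[0]/8-8,p[1]/8-8))
    P=np.r_[o+ex*.19,.07]; 
    print(k,"px per 3mm,11mm",(proj(D["d0"][k],P+[0,0,.003])-proj(D["d0"][k],P)),(proj(D["d0"][k],P+[0,0,.011])-proj(D["d0"][k],P)))
E
```

```text
22.4 [0.5766 0.017  0.1499] [ 0.7604 -0.3543  0.1684] [-0.0061 -0.0354 -0.0247] 5.4196883380197694e-05
[[ 0.1248  0.9922 -0.0019]
 [ 0.9922 -0.1248 -0.0003]
 [-0.0006 -0.0019 -1.    ]]
side d0 0.9976699948310852 (0.0, 0.0)
side a8 0.9969296455383301 (0.0, 0.0)
side a9 0.9768372178077698 (0.25, -0.125)
side b2 0.9679705500602722 (0.0, -0.875)
side px per 3mm,11mm [[ 0.231  -1.2388]] [[ 0.8529 -4.5734]]
scene d0 0.9981817007064819 (0.0, 0.0)
scene a8 0.9980131387710571 (0.0, 0.0)
scene a9 0.997913658618927 (0.0, 0.0)
scene b2 0.9730960726737976 (0.0, -0.375)
scene px per 3mm,11mm [[-0.1911 -0.95  ]] [[-0.7037 -3.4972]]
```

View pics/b2c.png

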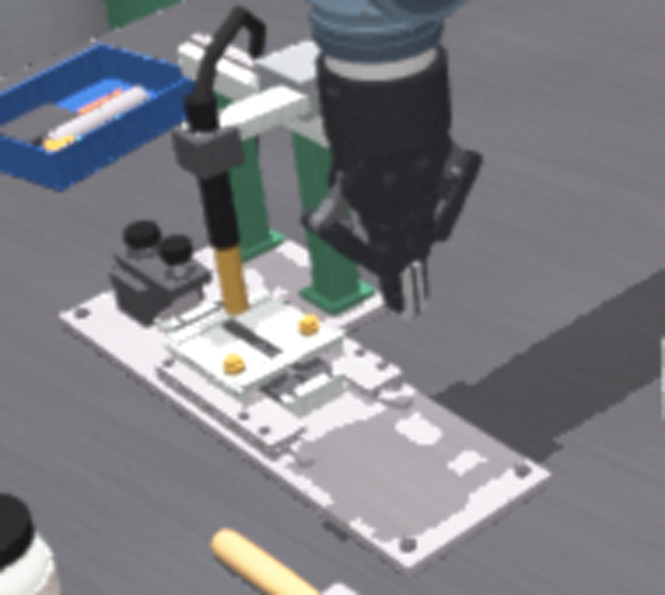

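View pics/b2s.png

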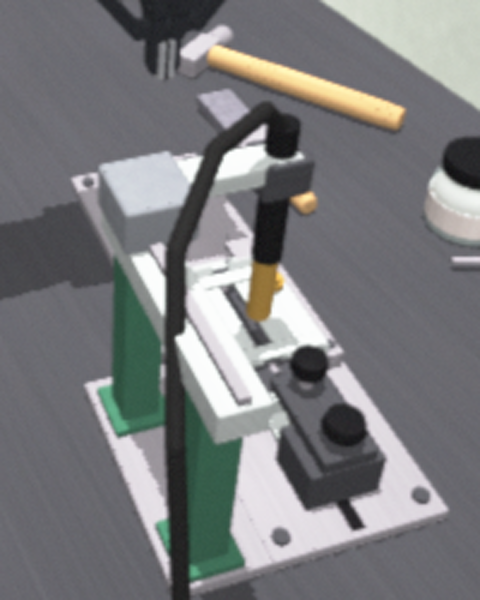

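```bash
python3 - <<'E'
import pickle,cv2,numpy as np
for k,(r0,r1,c0,c1) in {"side":(270,292,416,442),"scene":(136,158,190,212)}.items():
    for n in ["d0","a8","b1","b2"]:
        g=pickle.load(open(n+".pkl","rb"))[k]["frame"][r0:r1,c0:c1].max(2).astype(float)
        w=np.clip(50-g,0,None); y,x=np.mgrid[r0:r1,c0:c1]; print(k,n,round((w*x).sum()/w.sum(),2),round((w*y).sum()/w.sum(),2))
im=pickle.load(open("b2.pkl","rb"))
cv2.imwrite("pics/b2t.png",cv2.resize(im["side"]["frame"][265:330,390:470,::-1],None,fx=6,fy=6,interpolation=cv2.INTER_NEAREST))
cv2.imwrite("pics/b2w2.png",im["wrist"]["frame"][:,:,::-1])
E
```

```text
side d0 428.12 284.38
side a8 428.05 284.65
side b1 427.98 283.53
side b2 428.03 283.42
scene d0 202.89 146.6
scene a8 203.05 146.62
scene b1 202.73 146.41
scene b2 202.79 146.43
```

View pics/b2t.png

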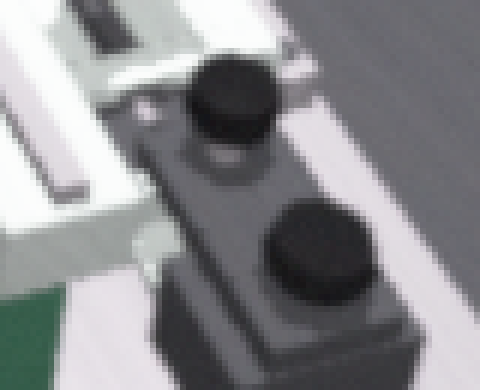

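View pics/b2w.png

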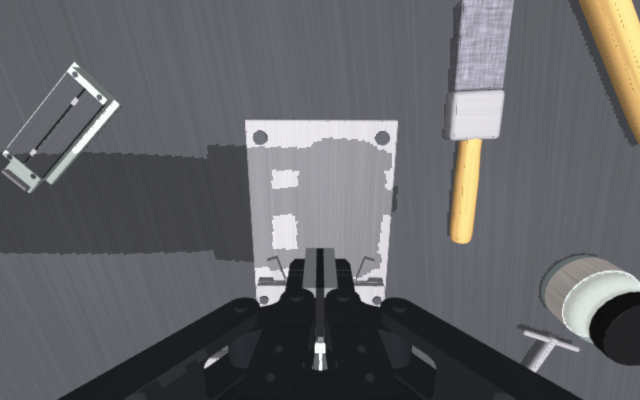

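Side knob centroid is up about 1.0–1.2 px (≈2.5–3 mm), which matches the locked value. The arm is free, so I'm handing in.

```bash
python3 -c "
from bench import env
print(env.close_job())"
```

```text
the job is handed in; nothing more can be done
None
```

The carrier is in the guideway and, by my last checks, locked behind its strike rib. I handed the job in at about 22.6 s of the 54 s; no verdict is reported.

**What I did:** I gripped the larger, non-orange, dark-topped carrier across its body and set it softly on the apron. I slid it nose first between the flares, then released it and pushed its tail with closed fingers.

**Force while pushing:**

| Stage | Push force |
|---|---|
| Sliding freely | 3 N |
| Bevel lifting the catch | 11–14 N |
| Riding on the rib | about 6 N |
| At the end stop | 26 N, no more motion |

**Last checks:**
- **Position:** from the tool's position, the tail lies about 25 mm past the mouth, so the centre is about 100 mm from it. That is inside the allowed 64 to 110 mm.
- **Catch:** in the side view, the knob sits 0.9–1.2 px higher than at rest. That is about 2–3 mm, which fits the locked 3 mm and not the 11 mm of riding on the rib.
- **Disagreement:** the scene camera showed only 0.2–0.4 px, about 1 mm. Its resolution there is coarser, so I relied on the side view and the force profile.
- **Arm and bystanders:** the arm ended about 140 mm above the bed, touching nothing. I never touched the plate or the brush, but did not measure their positions again at the end.

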